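# Thread a lamp head onto a curved rod and slide it home to its stop ring

## Robot

A 6-joint arm with a two-finger parallel gripper is mounted at the origin on the work surface. World frame = base frame: x ahead of the robot, y to its left, z up, the work surface at z = 0. Lengths are in m, angles in degrees, forces in N, time in s.
With the tool pointing down it reaches from about 0.3 to 0.75 m from the base axis. Payload 8.5 kg.
Tool frame: the origin (TCP) lies on the centre line of the jaws, within the pads' length; the fingertips stand 19 mm ahead of it and the grasp point (between the pads) is the TCP (env.tcp_to_tips is the z of the fingertips in the tool frame, in m); z points along the fingers, y is the line along which they close (so a half turn about z gives the same grasp; the last joint's range is limited). The gripper opens to 85 mm and grips with 20 to 120 N. Pads are 22 mm wide; open, the fingers measure 114 mm over their backs; the gripper's body (76 mm by 85 mm) begins 54 mm behind the grasp point. The pads swing forward as they close: fully open they stand 13 mm farther back than shut.
Start: joints at [-83.153, 21.807, 74.336, -0, 83.858, -12.336], TCP at [0.181, -0.519, 0.25] pointing down, gripper open.
Joint ranges: [-178.18, 178.18], [-50.72, 133.34], [12.68, 142.11], [-81.47, 261.47], [9.98, 163.14], [-165.26, 165.26]. Speed limits (degrees/s): [136.94, 136.94, 180, 180, 180, 180].

## Interface

Orientations are given as a 3x3 rotation matrix whose columns are the frame's x, y, z axes.
In Python, from rig import env gives the robot as it stands.
- The arm moves only by the tool servo_tool, never from a script. Its argument "steps" is a list of rows, each an object of numbers: "tx", "ty", "tz": the shift along the world's x, y, z in cm; "yaw": the turn about the world's z in degrees; "claw": the finger opening in cm, from 0 to 8.54. In form: [{"tx": .., "ty": .., "tz": .., "yaw": .., "claw": ..}, ...]. A call has 1 to 20 rows; each row shifts and turns the commanded pose from where the row before left it; what a row does not reach is not made up. A row lasts 1/10 s, in which the tool goes at most 50 mm and 8.59 degrees, less where a joint would pass 70% of its speed; a pose out of reach is approached as far as the arm can. A call with a gripper value outside its range is refused whole. The fingers move at their own pace and stop on an object; "newtons" is the grip in N (left out, the last holds). Time passes only in rows, so rows that do not move let the fingers close. It gives the time, the measured TCP pose, the force, the opening and the grip force at its end, in the units of the state.
- env.observe(): the state, without advancing time (a new reading comes with each control period).
- env.get_image(name): name is "scene" or "top"; returns (picture, depth): 480x640x3 uint8, red, green, blue; 480x640 float32, m along the optical axis (not along the pixel's ray), 0 where there is no reading.
- env.camera_model(name): a dict with "fovy" (degrees; the focal length in pixels is half the picture's height over the tangent of half this angle, whatever the lens; pixels are square), "cx", "cy" (the principal point, pixels), "T" (4x4, takes a point from camera to world coordinates). Camera axes: x right, y down, z forward; pixel columns grow to the right and rows downward; lengths in m; the calibration is good to about 2 mm. A picture is of the moment at which its call begins. camera_model takes no time and is no camera call.
- env.close_job(): hands the job in; it is judged then, once.
The state is a dict: "time_s": time; "q": joint angles; "qvel": joint speeds; "joint_efforts": joint torques, N m; "position": TCP position; "tool_rot": TCP orientation; "ft_force": force on the tool from outside, world axes, zero at the start; "wrist_torque": the same for the moment, N m; "grip_width": finger opening in m; "gripper_force": force on a finger pad.
Only numpy, scipy, OpenCV 4.12 (cv2) and the standard library are available. Lean on these libraries where they do the work, as an engineer would, in place of code of your own. Each camera call takes 0.05 s, during which the arm holds its last target. There are 200 camera calls.

## Task

Fit the small lamp head with the bored sleeve onto the free end of the curved guide rod and slide it round the bend until its sleeve rests snugly against the dark stop ring on the rod, then let go so that it hangs there upright. Somebody has reset the height of the rod on its post, so find it by feel, and be gentle: never force the lamp against the rod or its stand. Leave the other things on the bench where they are.

Things in the scene. Friction and masses are not known exactly. Their poses are not given: they have to be found in the camera images.
- lamp_bore (a point): Centre of the bore in the loose lamp head's sleeve, 65 mm above the foot it stands on. Sleeve: level aluminium tube 24 mm long, 28 mm outside, bore 15 mm, open at both ends. x is the bore's axis (the lamp is the same both ways round, either end may go first), y level across it, z up. Lamp stands upright on the bench at first, at any yaw.
- lamp_fin (a point): Centre of the black grip fin on top of the sleeve, the place to grip: 34 mm above the bore centre, same axes. Fin 26 mm long along x, 10 mm thick across y (close the fingers on this), from 14 to 55 mm above the bore centre.
- rail: Fixed stand of the rod. Origin on the bench under the centre of the rod's arc, in a round black plate (110 wide, 5 high); z up. From above the 12 mm rod starts with a round free end at x 140, y -35 mm, runs straight along +y to y 0, then follows an arc of radius 140 about the origin, counter-clockwise, for 96 degrees to a black clamp block (34 mm) on a post 22 mm thick, 205 high, at x -15, y 139.
- below_tip (a point): Point on the bench straight below the extreme free end of the rod; axes as rail, the lamp goes on along +y. The rod is level, but its height is not measured: its axis is 138 to 162 mm above the bench (any value), clamped firmly. Its top can be felt, e.g. by lowering the lamp's flat foot (65 mm below the bore centre) or the fingertips on it. Only the post rises above the rod.
- below_stop (a point): Point on the bench straight below the centre of the stop ring's near face (the one towards the free end), 77.5 degrees round the arc; axes as rail. The ring is dark steel, 24 mm wide, 12 mm thick, fixed on the rod. When the sleeve touches it (inner edge first, because of the bend) the bore centre is about 13.5 mm from the face in plan.
- lamp: The loose lamp head as a whole; origin at the middle of its foot, axes as lamp_bore. Below the sleeve is a 16 mm neck (12 to 21 mm below the bore centre) and a round head 42 mm wide reaching 65 mm below it. 0.14 to 0.26 kg, centre of mass below the bore, so it hangs upright on the rod by itself.
- spare_lamp: A bystander: a second lamp head, standing on a solid 48 mm round foot, with a similar fin but no sleeve or bore, 102 mm high. It may stand in either of the two places. Leave it alone.
- medium: Bystander: amber bottle 40 mm wide, 75 mm high; origin under its foot.
- jar: Bystander: white jar 60 mm wide, 50 mm high; origin under its foot.
- tip_box: Bystander: white box 80 x 120 x 55 mm; origin under its foot.
- vial: Bystander: glass vial 28 mm wide, 45 mm high; origin under its foot.
- marker: Bystander: blue pen 132 mm long, 12 mm thick, lying down.
- tweezers: Bystander: flat steel tweezers 110 mm long, 5 mm high, lying down.
- dish: Bystander: open clear ring dish 54 mm wide, 12 mm high, lying on the black stage plate under the rod's arc; origin under it.
Things that resemble listed ones, but are neither listed nor needed, are in the scene too. Leave any green or red look-alike of the lamp alone.

How it is judged (in metres and radians):
On the way:
1. the lamp's sleeve has come on at the free end of the rod (x of lamp_bore in the frame of rail between 0.135 and 0.145 m and y of lamp_bore in the frame of rail between -0.032 and 0.015 m and angle between the x axis of lamp_bore and the y axis of rail, either way round below 0.25 rad and z of lamp_bore in the frame of rail between 0.133 and 0.167 m), for 0.05 s.
At the end, for the whole second after the job is handed in: The lamp head hangs on the rod by its sleeve (bore centre 133 to 167 mm above the bench), upright within 15 degrees and at rest, with the bore centre at most 16.5 mm in plan from the stop ring's near face (gap under about 3 mm); it is released (horizontal distance between lamp_bore and below_stop below 0.0165 m and z of lamp_bore in the frame of rail between 0.133 and 0.167 m and angle between lamp_bore's own z axis and vertical below 0.26 rad and linear speed of lamp below 0.02 m/s); the robot touches nothing.
It fails at once if the lamp is forced against the rod or its stand (over 90 N, a hard knock or jam) (contact force between lamp and rail above 90 N).
It fails at once if a bystander is moved more than 30 mm (distance of any of spare_lamp, medium, jar, tip_box, vial, dish, marker, tweezers from where it was at the start of the episode above 0.03 m).
It also fails if it takes over 70 s, if anything falls off the work surface, if the arm or the gripper's body presses on something with over 40 N, if the wrist force passes 120 N, or if a joint passes its speed limit or range.

## Working session

There is one attempt and no reset: what is moved stays moved. The work goes in short steps, Python scripts to look and compute and a tool call to move; the robot and the scene stay as the last step left them, time stands still between calls to the robot, and variables do not carry over. Pictures are saved under pics/ and viewed, at most 10 in all, crops included, and the job is handed in when it is done.

Besides the shell and the picture viewer there is one more tool, called in YAML: its name, and indented under it one key for each argument. servo_tool: Moves the arm, as the interface text tells. Its arguments: {"type":"object","properties":{"steps":{"type":"array"},"newtons":{"type":"number"}},"required":["steps"]}

```bash
ls; mkdir -p pics
cat > h.py <<'E'
from rig import env
import numpy as np, cv2
def shot(n,f):
    im,d=env.get_image(n); cv2.imwrite('pics/'+f+'.png',im[:,:,::-1]); np.savez('pics/'+f+'.npz',im=im,d=d); return im,d
def cloud(n,d):
    m=env.camera_model(n); f=240/np.tan(np.radians(m['fovy']/2)); v,u=np.mgrid[:480,:640]
    P=np.stack([(u-m['cx'])/f*d,(v-m['cy'])/f*d,d],-1); T=np.array(m['T']); return P@T[:3,:3].T+T[:3,3]
E
python3 - <<'E'
from h import *
for n in('scene','top'): shot(n,n+'0'); m=env.camera_model(n); print({k:(np.round(v,3).tolist()) for k,v in m.items() if not isinstance(v,str)})
print(env.observe()['time_s'])
E
```

```text
pics
{'fovy': 45.264, 'cx': 324.781, 'cy': 247.726, 'T': [[-0.351, 0.68, -0.644, 1.352], [0.936, 0.255, -0.242, 0.25], [-0.001, -0.688, -0.726, 0.971], [0.0, 0.0, 0.0, 1.0]]}
{'fovy': 49.813, 'cx': 325.575, 'cy': 249.739, 'T': [[0.025, -0.991, 0.131, 0.425], [-1.0, -0.025, 0.005, -0.051], [-0.002, -0.131, -0.991, 1.17], [0.0, 0.0, 0.0, 1.0]]}
0.1
```

View pics/scene0.png

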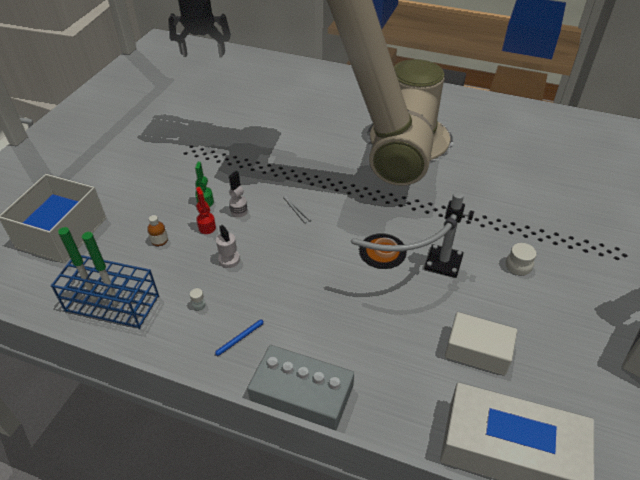

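View pics/top0.png

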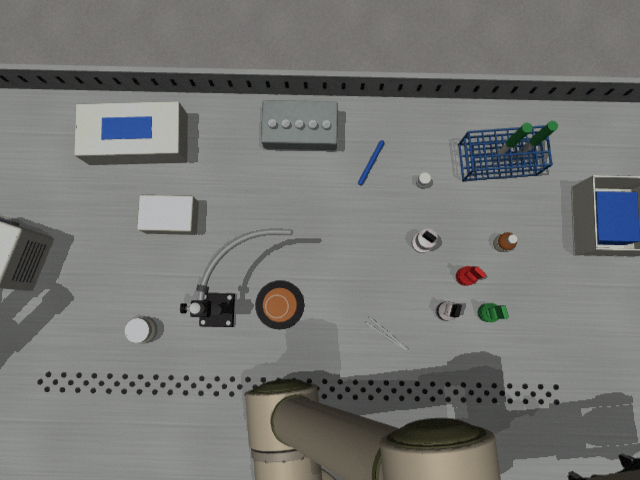

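Top view: the free rod end is at (291,232), the stop near (202,290) and the plate at (280,304). The lamp candidates are at (426,240) and (450,310). The red one (470,275) and green one (492,312) are look-alikes. I'll check both candidates in an enlarged crop.

Run:
```python
from h import *
a=np.load('pics/top0.npz'); s=np.load('pics/scene0.npz')
A=cv2.resize(a['im'][215:335,390:520],None,fx=3,fy=3,interpolation=3)
B=cv2.resize(s['im'][160:280,180:280],None,fx=3,fy=3,interpolation=3)
C=cv2.resize(a['im'][220:335,170:310],(360,360*115//140),interpolation=3)
out=np.zeros((600,760,3),np.uint8); out[:360,:390]=A; out[:360,395:695]=B; 
cv2.imwrite('pics/crop1.png',out[:360,:,::-1])
P=cloud('top',a['d']); S=cloud('scene',s['d'])
for n,Q,im in(('top',P,a['im']),('scene',S,s['im'])):
  z=Q[...,2]
  print(n)
  for name,(x0,x1,y0,y1),(zl,zh) in [('rod',(.25,.62,.0,.3),(.125,.175))]:
    m=(z>zl)&(z<zh)&(Q[...,0]>x0)&(Q[...,0]<x1)&(Q[...,1]>y0)&(Q[...,1]<y1)
    q=Q[m]; print(len(q)); i=np.argsort(q[:,1]); print(np.round(q[i][::max(1,len(q)//25)],3).tolist())
  for c in ([(427,238),(450,310),(280,304),(300,304)] if n=='top' else [(226,232),(236,180)]):
    print(c,np.round(Q[c[1],c[0]],3))
  q=Q[(z>.05)&(z<.13)&(Q[...,0]>.2)&(Q[...,0]<.55)&(Q[...,1]<-.15)&(Q[...,1]>-.4)]
  im_,lab,st,ce=cv2.connectedComponentsWithStats(((z>.05)&(z<.13)&(Q[...,0]>.2)&(Q[...,0]<.55)&(Q[...,1]<-.15)&(Q[...,1]>-.4)).astype(np.uint8))
  for k in range(1,im_):
    if st[k,4]>15:
      q=Q[lab==k]; print(np.round(ce[k]),st[k,4],np.round(q.mean(0),3),q[:,2].max().round(3), im[lab==k].mean(0).round())
```

```text
top
1528
[[0.296, 0.0, 0.167], [0.302, 0.012, 0.156], [0.588, 0.026, 0.158], [0.296, 0.035, 0.174], [0.295, 0.045, 0.171], [0.292, 0.054, 0.174], [0.294, 0.063, 0.162], [0.285, 0.071, 0.169], [0.284, 0.08, 0.16], [0.584, 0.089, 0.161], [0.266, 0.094, 0.164], [0.587, 0.1, 0.168], [0.579, 0.116, 0.164], [0.564, 0.133, 0.165], [0.552, 0.148, 0.163], [0.546, 0.162, 0.162], [0.534, 0.173, 0.162], [0.446, 0.178, 0.16], [0.454, 0.181, 0.167], [0.498, 0.184, 0.164], [0.447, 0.187, 0.172], [0.469, 0.191, 0.163], [0.465, 0.195, 0.162], [0.459, 0.2, 0.162], [0.431, 0.223, 0.164], [0.437, 0.233, 0.166]]
(427, 238) [ 0.598 -0.259  0.088]
(450, 310) [ 0.448 -0.309  0.08 ]
(280, 304) [0.453 0.054 0.006]
(300, 304) [0.454 0.01  0.005]
[474. 273.] 219 [ 0.525 -0.356  0.094] 0.124 [118.  30.  29.]
[453. 310.] 197 [ 0.448 -0.31   0.096] 0.124 [61. 58. 58.]
[491. 312.] 41 [ 0.446 -0.397  0.071] 0.08 [30. 78. 38.]
scene
1944
[[0.304, 0.0, 0.145], [0.303, 0.009, 0.153], [0.299, 0.018, 0.169], [0.302, 0.026, 0.148], [0.3, 0.033, 0.146], [0.302, 0.039, 0.154], [0.299, 0.046, 0.152], [0.3, 0.052, 0.163], [0.298, 0.059, 0.163], [0.3, 0.065, 0.131], [0.298, 0.071, 0.138], [0.284, 0.077, 0.175], [0.287, 0.084, 0.147], [0.59, 0.089, 0.153], [0.282, 0.094, 0.126], [0.592, 0.101, 0.161], [0.583, 0.122, 0.161], [0.571, 0.143, 0.162], [0.552, 0.163, 0.159], [0.436, 0.177, 0.173], [0.5, 0.182, 0.164], [0.485, 0.187, 0.164], [0.481, 0.193, 0.17], [0.455, 0.2, 0.158], [0.455, 0.207, 0.163], [0.45, 0.227, 0.162]]
(226, 232) [ 0.61  -0.255  0.1  ]
(236, 180) [ 0.447 -0.313  0.1  ]
[235. 185.] 296 [ 0.453 -0.314  0.088] 0.124 [59. 57. 57.]
[205. 184.] 17 [ 0.451 -0.398  0.067] 0.075 [27. 73. 35.]
[201. 203.] 245 [ 0.533 -0.359  0.085] 0.124 [104.  24.  20.]
```

View pics/crop1.png

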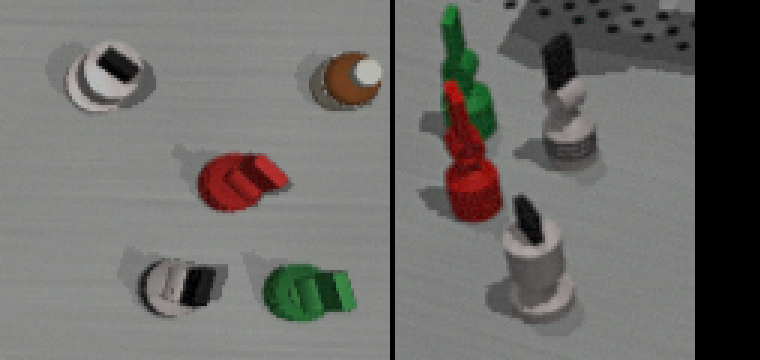

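The top-view candidate at (450,310), world about (0.45,-0.31), has a cross sleeve under a fin 120 mm up, so it is the lamp. The one at (426,240) has a solid body and no bore, and is about 102 mm high, so it is the spare. Next I'll fit the fin and the rod.

```bash
cat >> h.py <<'E'
def railpts(Q,o,lo=.14,hi=.18,w=.025):
    p=Q.reshape(-1,3); p=p[(p[:,2]>lo)&(p[:,2]<hi)]
    return p
def path_dist(p,x):
    c,s=np.cos(x[2]),np.sin(x[2]); d=p[:,:2]-x[:2]; X=d[:,0]*c+d[:,1]*s; Y=-d[:,0]*s+d[:,1]*c
    th=np.arctan2(Y,X)
    return np.where(Y<0,X-.14,np.hypot(X,Y)-.14),Y,th
E
python3 - <<'E'
from h import *
from scipy.optimize import least_squares
for n in('top','scene'):
  a=np.load(f'pics/{n}0.npz'); Q=cloud(n,a['d']); im=a['im'].astype(int)
  m=(Q[...,2]>.085)&(Q[...,2]<.13)&(np.hypot(Q[...,0]-.448,Q[...,1]+.31)<.03)
  print(n,'fin')
  for lo in(.085,.115):
    q=Q[m&(Q[...,2]>lo)][:,:2]; r=cv2.minAreaRect((q*1000).astype(np.float32)); print(lo,len(q),r, q.mean(0).round(4), np.median(Q[m&(Q[...,2]>lo)][:,2]))
    w,v=np.linalg.eigh(np.cov(q.T)); print(np.sqrt(w),np.degrees(np.arctan2(v[1,1],v[0,1])))
  # rail
  p=railpts(Q,None); p=p[(p[:,1]<.22)&(p[:,1]>-.02)&(p[:,0]>.33)]
  x=np.array([.45,.048,0.])
  for k in range(4):
    e,Y,th=path_dist(p,x); g=(abs(e)<[.03,.015,.012,.012][k])&(Y>-.05)&(th<1.25); r=least_squares(lambda x:path_dist(p[g],x)[0],x,loss='soft_l1',f_scale=.002); x=r.x
  e,Y,th=path_dist(p,x); g=(abs(e)<.01)&(th<1.3)
  print('rail',x[:2].round(4),np.degrees(x[2]),g.sum(),'rms',e[g].std(),'Ymin',np.sort(Y[g])[:8].round(4),'z pct',np.percentile(p[g,2],[10,50,80,95]))
  pl=(abs(Q[...,2]-.006)<.004)&(im.sum(-1)<120)&(np.hypot(Q[...,0]-.453,Q[...,1]-.05)<.07)
  mm,_=cv2.minEnclosingCircle((Q[pl][:,:2]*1000).astype(np.float32)),0; print('plate',pl.sum(),mm)
E
```

```text
top fin
0.085 114 ((447.68878173828125, -314.48651123046875), (11.447338104248047, 25.496583938598633), 77.91582489013672) [ 0.4477 -0.3127] 0.11764157654745355
[0.00317178 0.0076755 ] 165.48492455398681
0.115 69 ((447.7500305175781, -314.80059814453125), (10.858713150024414, 25.245332717895508), 77.91582489013672) [ 0.4477 -0.3143] 0.11944332030684013
[0.00304099 0.00743948] 164.64493388941358
rail [0.4519 0.0552] 0.15253051709207777 670 rms 0.0034095199298160555 Ymin [-0.0337 -0.0337 -0.032  -0.032  -0.032  -0.0318 -0.0318 -0.0301] z pct [0.1599303  0.16316058 0.16497834 0.16665241]
plate 686 ((451.7481994628906, 55.03923034667969), 53.8744010925293)
scene fin
0.085 151 ((450.598876953125, -315.60357666015625), (14.614163398742676, 28.251710891723633), 79.09263610839844) [ 0.452  -0.3152] 0.10684086849068286
[0.00315706 0.00834487] 160.454143573546
0.115 44 ((450.8185119628906, -315.6398620605469), (14.5499267578125, 26.396099090576172), 79.35799407958984) [ 0.4507 -0.3162] 0.1193977858494143
[0.00367323 0.00832584] 166.45928490750453
rail [0.4569 0.0544] -0.302480950738107 622 rms 0.0030111190124568147 Ymin [-0.0341 -0.0329 -0.0327 -0.0322 -0.0313 -0.0312 -0.0305 -0.0302] z pct [0.15755378 0.16225526 0.16421476 0.16574346]
plate 449 ((456.195068359375, 54.227508544921875), 55.72005844116211)
```

Run:
```python
from h import *
o=env.observe(); R=np.array(o['tool_rot']); print(R.round(3).tolist(), np.degrees(np.arctan2(R[1,1],R[0,1])),o['position'],o['q'],o['ft_force'],o['grip_width'])
```

```text
[[0.944, 0.329, -0.0], [0.329, -0.944, 0.001], [0.0, -0.001, -1.0]] -70.81875415714391 [ 0.18068355 -0.51921315  0.24976225] [-8.31542409e+01  2.18384448e+01  7.43802300e+01  1.63352194e-03
  8.38597140e+01 -1.23356504e+01] [-0.04281528  0.47236299  0.3553608 ] 0.08559659501193193
```

servo_tool:
  steps:
    - {"tx":3.35,"ty":2.55,"yaw":-4,"claw":4}
    - {"tx":3.35,"ty":2.55,"yaw":-4,"claw":4}
    - {"tx":3.35,"ty":2.55,"yaw":-4,"claw":4}
    - {"tx":3.35,"ty":2.55,"yaw":-4,"claw":4}
    - {"tx":3.35,"ty":2.55,"yaw":-4,"claw":4}
    - {"tx":3.35,"ty":2.55,"yaw":-4,"claw":4}
    - {"tx":3.35,"ty":2.55,"yaw":-4,"claw":4}
    - {"tx":3.35,"ty":2.55,"yaw":-4,"claw":4}
    - {"tz":-3,"claw":4}
    - {"tz":-3,"claw":4}
    - {"claw":4}
    - {"claw":4}
  newtons: 50

```text
invalid input at $.steps[0]: expected keys tx, ty, tz, yaw, claw
```

Run:
```python
from h import *
o=env.observe(); print(np.round(o['position'],4),o['grip_width'],o['time_s'])
a,_=shot('top','top1');s,_=shot('scene','scene1')
out=np.hstack([cv2.resize(a[250:370,380:500],(390,390),interpolation=3),cv2.resize(s[110:230,180:300],(390,390),interpolation=3)])
cv2.imwrite('pics/crop2.png',out[:,:,::-1])
```

```text
[ 0.1807 -0.5192  0.2498] 0.08559659501193193 0.1
```

View pics/crop2.png

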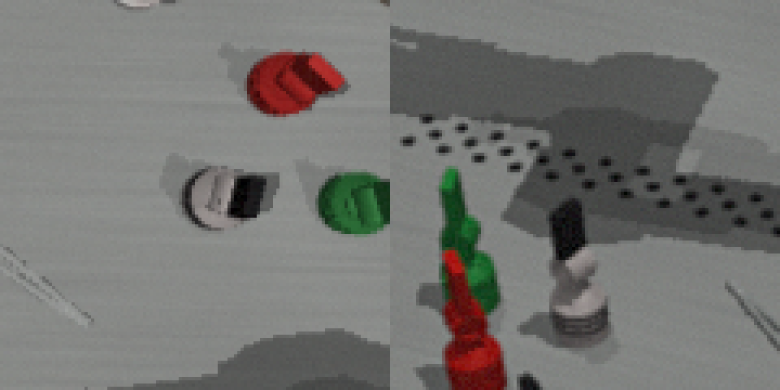

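The move was refused because every row needs all five keys. The picture shows the lamp still in place at top (453,310), so I'll resend it.

servo_tool:
  steps:
    - {"tx":3.35,"ty":2.55,"tz":0,"yaw":-4,"claw":4}
    - {"tx":3.35,"ty":2.55,"tz":0,"yaw":-4,"claw":4}
    - {"tx":3.35,"ty":2.55,"tz":0,"yaw":-4,"claw":4}
    - {"tx":3.35,"ty":2.55,"tz":0,"yaw":-4,"claw":4}
    - {"tx":3.35,"ty":2.55,"tz":0,"yaw":-4,"claw":4}
    - {"tx":3.35,"ty":2.55,"tz":0,"yaw":-4,"claw":4}
    - {"tx":3.35,"ty":2.55,"tz":0,"yaw":-4,"claw":4}
    - {"tx":3.35,"ty":2.55,"tz":0,"yaw":-4,"claw":4}
    - {"tx":0,"ty":0,"tz":-3,"yaw":0,"claw":4}
    - {"tx":0,"ty":0,"tz":-3,"yaw":0,"claw":4}
    - {"tx":0,"ty":0,"tz":0,"yaw":0,"claw":4}
    - {"tx":0,"ty":0,"tz":0,"yaw":0,"claw":4}
  newtons: 50

```text
time_s: 1.4
position: [0.4488, -0.3157, 0.1909]
tool_rot: [[0.975, -0.222, -0.0], [-0.222, -0.975, 0.0], [-0.0, -0.0, -1.0]]
ft_force: [0.1, 0.0, 0.3]
grip_width: 0.0397
gripper_force: 0.0
```

Run:
```python
from h import *
s,d=shot('scene','scene2'); t,dt=shot('top','top2')
# finger pixel: project TCP-tip to both
o=env.observe(); p=np.array(o['position']); print(p.round(4),o['grip_width'],o['time_s'])
for n in('scene','top'):
  m=env.camera_model(n);T=np.array(m['T']);f=240/np.tan(np.radians(m['fovy']/2))
  for q in (p+[0,0,-.019],p+[0,0,-.08]):
    c=T[:3,:3].T@(q-T[:3,3]); print(n,(c[:2]/c[2]*f+[m['cx'],m['cy']]).round(1))
cv2.imwrite('pics/crop3.png',cv2.resize(s[110:230,170:290],(590,590),interpolation=3)[:,:,::-1])
```

```text
[ 0.449  -0.3162  0.1919] 0.04003807564187454 1.5
scene [230.6 155.1]
scene [233.7 176.2]
top [465.4 308.8]
top [457.4 309.3]
```

View pics/crop3.png

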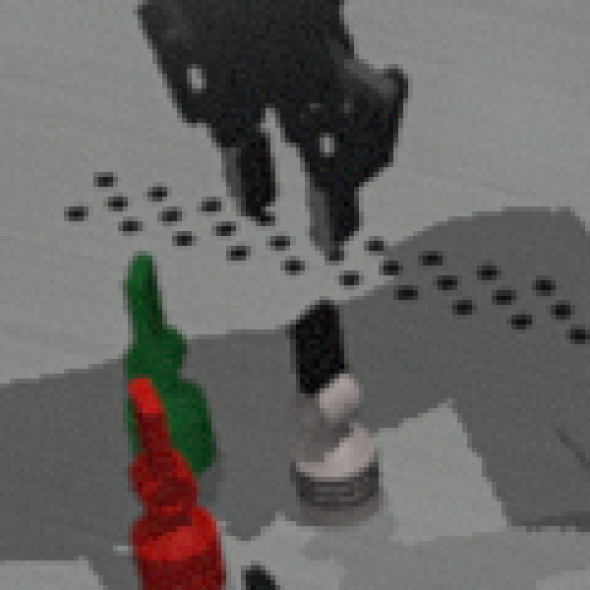

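The fingers straddle the fin, whose top is at crop (318,305), and clear the green one. I'll descend and grip.

servo_tool:
  steps:
    - {"tx":0.1,"ty":0.1,"tz":-2,"yaw":0,"claw":4}
    - {"tx":0,"ty":0,"tz":-2,"yaw":0,"claw":4}
    - {"tx":0,"ty":0,"tz":-2,"yaw":0,"claw":4}
    - {"tx":0,"ty":0,"tz":-1.6,"yaw":0,"claw":4}
    - {"tx":0,"ty":0,"tz":-0.8,"yaw":0,"claw":4}
    - {"tx":0,"ty":0,"tz":0,"yaw":0,"claw":4}
    - {"tx":0,"ty":0,"tz":0,"yaw":0,"claw":2}
    - {"tx":0,"ty":0,"tz":0,"yaw":0,"claw":1.5}
    - {"tx":0,"ty":0,"tz":0,"yaw":0,"claw":0.5}
    - {"tx":0,"ty":0,"tz":0,"yaw":0,"claw":0.5}
    - {"tx":0,"ty":0,"tz":0,"yaw":0,"claw":0.5}
    - {"tx":0,"ty":0,"tz":0,"yaw":0,"claw":0.5}
    - {"tx":0,"ty":0,"tz":0,"yaw":0,"claw":0.5}
    - {"tx":0,"ty":0,"tz":0,"yaw":0,"claw":0.5}
  newtons: 50

```text
time_s: 2.9
position: [0.4501, -0.3149, 0.1072]
tool_rot: [[0.975, -0.222, 0.001], [-0.222, -0.975, -0.002], [0.002, 0.001, -1.0]]
ft_force: [0.0, -1.2, 6.0]
grip_width: 0.0091
gripper_force: 52.3
```

servo_tool:
  steps:
    - {"tx":0,"ty":0,"tz":2,"yaw":0,"claw":0.5}
    - {"tx":0,"ty":0,"tz":4,"yaw":0,"claw":0.5}
    - {"tx":0,"ty":0,"tz":4,"yaw":8,"claw":0.5}
    - {"tx":0,"ty":0,"tz":4,"yaw":8,"claw":0.5}
    - {"tx":0,"ty":0,"tz":4,"yaw":8,"claw":0.5}
    - {"tx":0,"ty":0,"tz":2,"yaw":8,"claw":0.5}
    - {"tx":1.6,"ty":3.95,"tz":0,"yaw":8,"claw":0.5}
    - {"tx":1.6,"ty":3.95,"tz":0,"yaw":8,"claw":0.5}
    - {"tx":1.6,"ty":3.95,"tz":0,"yaw":8,"claw":0.5}
    - {"tx":1.6,"ty":3.95,"tz":0,"yaw":8,"claw":0.5}
    - {"tx":1.6,"ty":3.95,"tz":0,"yaw":8,"claw":0.5}
    - {"tx":1.6,"ty":3.95,"tz":0,"yaw":8,"claw":0.5}
    - {"tx":1.6,"ty":3.95,"tz":0,"yaw":8,"claw":0.5}
    - {"tx":1.6,"ty":3.95,"tz":0,"yaw":8,"claw":0.5}
    - {"tx":1.6,"ty":3.9,"tz":0,"yaw":7,"claw":0.5}
    - {"tx":0,"ty":0,"tz":0,"yaw":0,"claw":0.5}
    - {"tx":0,"ty":0,"tz":0,"yaw":0,"claw":0.5}
    - {"tx":0,"ty":0,"tz":0,"yaw":0,"claw":0.5}

```text
time_s: 4.7
position: [0.5934, 0.0398, 0.306]
tool_rot: [[-0.002, 1.0, -0.001], [1.0, 0.002, -0.0], [-0.0, -0.001, -1.0]]
ft_force: [-0.9, -0.4, -1.7]
grip_width: 0.0093
gripper_force: 51.1
```

Run:
```python
from h import *
s,d=shot('scene','scene3'); t,dt=shot('top','top3')
o=env.observe(); R=np.array(o['tool_rot']); p=np.array(o['position']); print(p.round(4),np.degrees(np.arctan2(R[1,1],R[0,1])),o['ft_force'],o['time_s'])
cv2.imwrite('pics/crop4.png',np.hstack([cv2.resize(s[130:270,300:420],(390,455),interpolation=3),cv2.resize(t[160:300,230:350],(390,455),interpolation=3)])[:,:,::-1])
```

```text
[0.5934 0.0394 0.3063] 0.06124028438679255 [-0.07815232  0.5482253  -1.7962434 ] 4.8
```

View pics/crop4.png

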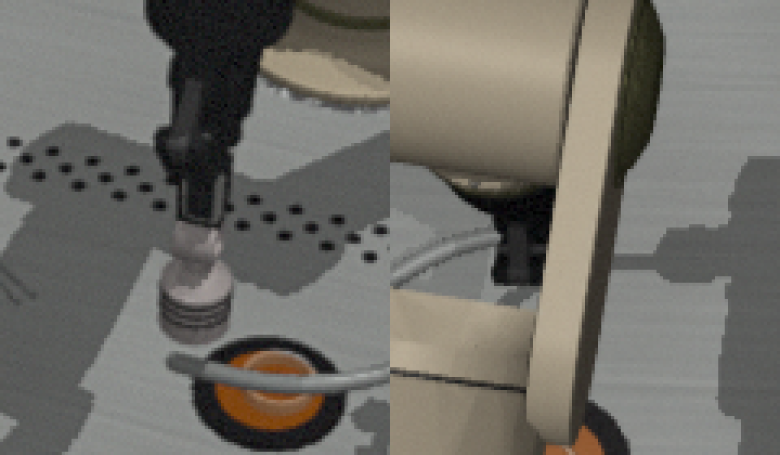

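The scene view shows the lamp upright over the rod end, with its foot at crop (195,335) and the tip at (180,360). I'll lower it and feel for the rod.

servo_tool:
  steps:
    - {"tx":0,"ty":0,"tz":-1.5,"yaw":0,"claw":0.5}
    - {"tx":0,"ty":0,"tz":-1.2,"yaw":0,"claw":0.5}
    - {"tx":0,"ty":0,"tz":-0.2,"yaw":0,"claw":0.5}
    - {"tx":0,"ty":0,"tz":0,"yaw":0,"claw":0.5}
    - {"tx":0,"ty":0,"tz":0,"yaw":0,"claw":0.5}

```text
time_s: 5.3
position: [0.5939, 0.0402, 0.2781]
tool_rot: [[-0.003, 1.0, 0.001], [1.0, 0.003, -0.0], [-0.0, 0.001, -1.0]]
ft_force: [-0.4, -0.1, -2.4]
grip_width: 0.0091
gripper_force: 51.0
```

servo_tool:
  steps:
    - {"tx":0,"ty":0,"tz":-0.1,"yaw":0,"claw":0.5}
    - {"tx":0,"ty":0,"tz":-0.1,"yaw":0,"claw":0.5}
    - {"tx":0,"ty":0,"tz":0,"yaw":0,"claw":0.5}

```text
time_s: 5.6
position: [0.5937, 0.0406, 0.2754]
tool_rot: [[-0.003, 1.0, 0.0], [1.0, 0.003, -0.0], [-0.0, 0.0, -1.0]]
ft_force: [0.5, 0.6, -1.6]
grip_width: 0.0095
gripper_force: 51.0
```

servo_tool:
  steps:
    - {"tx":0,"ty":0,"tz":-0.1,"yaw":0,"claw":0.5}
    - {"tx":0,"ty":0,"tz":-0.1,"yaw":0,"claw":0.5}
    - {"tx":0,"ty":0,"tz":0,"yaw":0,"claw":0.5}

```text
time_s: 5.9
position: [0.5937, 0.0406, 0.2731]
tool_rot: [[-0.003, 1.0, -0.0], [1.0, 0.003, 0.0], [0.0, -0.0, -1.0]]
ft_force: [0.3, -0.1, -1.9]
grip_width: 0.0089
gripper_force: 51.0
```

servo_tool:
  steps:
    - {"tx":0,"ty":0,"tz":-0.1,"yaw":0,"claw":0.5}
    - {"tx":0,"ty":0,"tz":-0.1,"yaw":0,"claw":0.5}
    - {"tx":0,"ty":0,"tz":0,"yaw":0,"claw":0.5}

```text
time_s: 6.2
position: [0.5937, 0.0406, 0.2715]
tool_rot: [[-0.003, 1.0, 0.0], [1.0, 0.003, -0.0], [-0.0, 0.0, -1.0]]
ft_force: [0.2, 0.4, -0.7]
grip_width: 0.0093
gripper_force: 51.2
```

servo_tool:
  steps:
    - {"tx":0,"ty":0,"tz":-0.1,"yaw":0,"claw":0.5}
    - {"tx":0,"ty":0,"tz":0,"yaw":0,"claw":0.5}
    - {"tx":0,"ty":0,"tz":0,"yaw":0,"claw":0.5}

```text
time_s: 6.5
position: [0.5938, 0.0406, 0.2713]
tool_rot: [[-0.003, 1.0, 0.002], [1.0, 0.003, -0.0], [-0.0, 0.002, -1.0]]
ft_force: [-1.1, -0.2, 5.8]
grip_width: 0.0091
gripper_force: 52.1
```

The touch is at TCP z about 0.2713, so the rod axis is about 0.158 and the TCP target for insertion is 0.2003. Before going on I'll check the camera's x bias against the held lamp.

Run:
```python
from h import *
from scipy.optimize import least_squares
a=np.load('pics/scene3.npz'); Q=cloud('scene',a['d']).reshape(-1,3)
p=Q[(Q[:,2]>.203)&(Q[:,2]<.232)&(np.hypot(Q[:,0]-.594,Q[:,1]-.04)<.035)]
r=least_squares(lambda c:np.hypot(*(p[:,:2]-c).T)-.021,[.594,.04],loss='soft_l1',f_scale=.002); print(len(p),r.x.round(4),'tcp .5934 .0394')
```

```text
246 [0.5951 0.035 ] tcp .5934 .0394
```

servo_tool:
  steps:
    - {"tx":0,"ty":0,"tz":0.6,"yaw":0,"claw":0.5}
    - {"tx":0,"ty":-1.7,"tz":0,"yaw":0,"claw":0.5}
    - {"tx":0,"ty":-2.0,"tz":0,"yaw":0,"claw":0.5}
    - {"tx":0,"ty":-2.0,"tz":0,"yaw":0,"claw":0.5}
    - {"tx":0,"ty":0,"tz":-2.5,"yaw":0,"claw":0.5}
    - {"tx":0,"ty":0,"tz":-2.5,"yaw":0,"claw":0.5}
    - {"tx":0,"ty":0,"tz":-2.0,"yaw":0,"claw":0.5}
    - {"tx":0,"ty":0,"tz":-0.57,"yaw":0,"claw":0.5}
    - {"tx":0,"ty":0,"tz":0,"yaw":0,"claw":0.5}
    - {"tx":0,"ty":0,"tz":0,"yaw":0,"claw":0.5}
    - {"tx":0,"ty":0,"tz":0,"yaw":0,"claw":0.5}

```text
time_s: 7.6
position: [0.5942, -0.0167, 0.2018]
tool_rot: [[-0.003, 1.0, 0.002], [1.0, 0.003, -0.001], [-0.001, 0.002, -1.0]]
ft_force: [-0.0, -0.1, -2.2]
grip_width: 0.0092
gripper_force: 51.0
```

```bash
cat >> h.py <<'E'
def cyl(p,r,c0):
    from scipy.optimize import least_squares
    return least_squares(lambda c:np.hypot(p[:,0]-c[0],p[:,2]-c[1])-r,c0,loss='soft_l1',f_scale=.002).x
E
python3 - <<'E'
from h import *
s,d=shot('scene','scene4'); Q=cloud('scene',d).reshape(-1,3)
o=env.observe(); p=np.array(o['position']); print(p.round(4),o['time_s'])
L=Q[(abs(Q[:,1]-p[1])<.013)&(abs(Q[:,0]-p[0])<.03)&(Q[:,2]>.145)&(Q[:,2]<.175)]
c=cyl(L,.014,[p[0],.158]); L=L[abs(np.hypot(L[:,0]-c[0],L[:,2]-c[1])-.014)<.004]; print('sleeve',len(L),cyl(L,.014,c).round(4), 'y',np.percentile(L[:,1],[2,98]).round(4))
Rr=Q[(Q[:,1]>.024)&(Q[:,1]<.058)&(abs(Q[:,0]-.595)<.02)&(Q[:,2]>.145)&(Q[:,2]<.175)]
c=cyl(Rr,.006,[.596,.158]); Rr=Rr[abs(np.hypot(Rr[:,0]-c[0],Rr[:,2]-c[1])-.006)<.004]; print('rod',len(Rr),cyl(Rr,.006,c).round(4))
for lo,hi in((.024,.04),(.04,.058)):
  q=Rr[(Rr[:,1]>lo)&(Rr[:,1]<hi)]; print(cyl(q,.006,c).round(4))
cv2.imwrite('pics/crop5.png',cv2.resize(s[190:280,310:430],(780,585),interpolation=3)[:,:,::-1])
E
```

```text
[ 0.5941 -0.0166  0.2017] 7.65
sleeve 120 [0.5961 0.16  ] y [-0.0292 -0.0093]
rod 105 [0.5933 0.1584]
[0.5932 0.1583]
[0.5934 0.1584]
```

View pics/crop5.png

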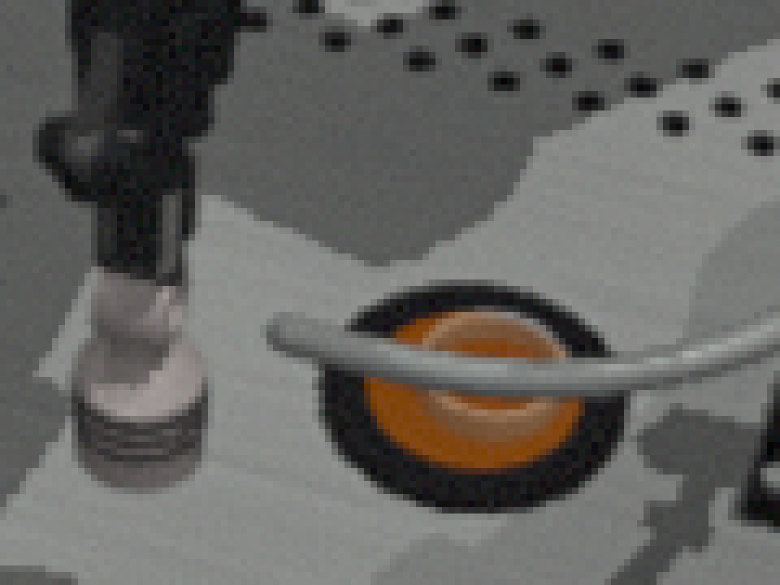

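The scene fit puts the rod 2.8 mm lower in x and 1.6 mm lower in z than the sleeve. That agrees with the z I felt and with the top camera's x. I'll correct and come up to the tip.

servo_tool:
  steps:
    - {"tx":-0.25,"ty":0.5,"tz":-0.13,"yaw":0,"claw":0.5}
    - {"tx":0,"ty":1.0,"tz":0,"yaw":0,"claw":0.5}
    - {"tx":0,"ty":0.8,"tz":0,"yaw":0,"claw":0.5}
    - {"tx":0,"ty":0,"tz":0,"yaw":0,"claw":0.5}
    - {"tx":0,"ty":0,"tz":0,"yaw":0,"claw":0.5}
    - {"tx":0,"ty":0,"tz":0,"yaw":0,"claw":0.5}

```text
time_s: 8.25
position: [0.5912, 0.0065, 0.1993]
tool_rot: [[-0.003, 1.0, 0.0], [1.0, 0.003, -0.0], [-0.0, 0.0, -1.0]]
ft_force: [-0.3, 0.2, -2.1]
grip_width: 0.0093
gripper_force: 51.0
```

servo_tool:
  steps:
    - {"tx":0,"ty":0.2,"tz":0,"yaw":0,"claw":0.5}
    - {"tx":0,"ty":0.1,"tz":0,"yaw":0,"claw":0.5}
    - {"tx":0,"ty":0,"tz":0,"yaw":0,"claw":0.5}
    - {"tx":0,"ty":0,"tz":0,"yaw":0,"claw":0.5}

```text
time_s: 8.65
position: [0.5912, 0.0095, 0.1993]
tool_rot: [[-0.003, 1.0, 0.0], [1.0, 0.003, -0.0], [-0.0, 0.0, -1.0]]
ft_force: [0.2, -0.0, -2.4]
grip_width: 0.0093
gripper_force: 51.0
```

servo_tool:
  steps:
    - {"tx":0.02,"ty":0,"tz":0.1,"yaw":0,"claw":0.5}
    - {"tx":0,"ty":0.1,"tz":0,"yaw":0,"claw":0.5}
    - {"tx":0,"ty":0.1,"tz":0,"yaw":0,"claw":0.5}
    - {"tx":0,"ty":0.1,"tz":0,"yaw":0,"claw":0.5}
    - {"tx":0,"ty":0,"tz":0,"yaw":0,"claw":0.5}

```text
time_s: 9.15
position: [0.5914, 0.0127, 0.2003]
tool_rot: [[-0.003, 1.0, -0.0], [1.0, 0.003, 0.0], [0.0, -0.0, -1.0]]
ft_force: [-0.9, -0.2, -0.9]
grip_width: 0.0093
gripper_force: 51.0
```

servo_tool:
  steps:
    - {"tx":0,"ty":0.1,"tz":0,"yaw":0,"claw":0.5}
    - {"tx":0,"ty":0.1,"tz":0,"yaw":0,"claw":0.5}
    - {"tx":0,"ty":0,"tz":0,"yaw":0,"claw":0.5}

```text
time_s: 9.45
position: [0.5914, 0.0147, 0.2003]
tool_rot: [[-0.003, 1.0, -0.0], [1.0, 0.003, 0.0], [0.0, -0.0, -1.0]]
ft_force: [-0.4, 0.0, -2.7]
grip_width: 0.0097
gripper_force: 51.0
```

servo_tool:
  steps:
    - {"tx":0,"ty":0.1,"tz":0,"yaw":0,"claw":0.5}
    - {"tx":0,"ty":0.1,"tz":0,"yaw":0,"claw":0.5}
    - {"tx":0,"ty":0,"tz":0,"yaw":0,"claw":0.5}

```text
time_s: 9.75
position: [0.5914, 0.0167, 0.2003]
tool_rot: [[-0.003, 1.0, -0.0], [1.0, 0.003, 0.0], [0.0, -0.0, -1.0]]
ft_force: [0.6, -0.0, -2.2]
grip_width: 0.0092
gripper_force: 51.0
```

servo_tool:
  steps:
    - {"tx":0,"ty":0.1,"tz":0,"yaw":0,"claw":0.5}
    - {"tx":0,"ty":0.1,"tz":0,"yaw":0,"claw":0.5}
    - {"tx":0,"ty":0.1,"tz":0,"yaw":0,"claw":0.5}
    - {"tx":0,"ty":0,"tz":0,"yaw":0,"claw":0.5}

```text
time_s: 10.15
position: [0.5914, 0.0197, 0.2003]
tool_rot: [[-0.003, 1.0, 0.0], [1.0, 0.003, 0.0], [0.0, 0.0, -1.0]]
ft_force: [-0.5, -0.6, -3.4]
grip_width: 0.0093
gripper_force: 51.0
```

servo_tool:
  steps:
    - {"tx":0,"ty":0.1,"tz":0,"yaw":0,"claw":0.5}
    - {"tx":0,"ty":0.1,"tz":0,"yaw":0,"claw":0.5}
    - {"tx":0,"ty":0.1,"tz":0,"yaw":0,"claw":0.5}
    - {"tx":0,"ty":0,"tz":0,"yaw":0,"claw":0.5}

```text
time_s: 10.55
position: [0.5914, 0.0227, 0.2004]
tool_rot: [[-0.003, 1.0, 0.0], [1.0, 0.003, 0.0], [0.0, 0.0, -1.0]]
ft_force: [0.4, -0.5, -1.4]
grip_width: 0.0091
gripper_force: 51.0
```

servo_tool:
  steps:
    - {"tx":0,"ty":0.1,"tz":0,"yaw":0,"claw":0.5}
    - {"tx":0,"ty":0.1,"tz":0,"yaw":0,"claw":0.5}
    - {"tx":0,"ty":0.1,"tz":0,"yaw":0,"claw":0.5}
    - {"tx":0,"ty":0,"tz":0,"yaw":0,"claw":0.5}

```text
time_s: 10.95
position: [0.5914, 0.0257, 0.2003]
tool_rot: [[-0.003, 1.0, 0.0], [1.0, 0.003, 0.0], [0.0, 0.0, -1.0]]
ft_force: [0.7, 0.3, -2.3]
grip_width: 0.0095
gripper_force: 51.0
```

No contact force so far, and the tip should be well inside the sleeve. I'll feel the play in x and z, which confirms the fit and centres it.

servo_tool:
  steps:
    - {"tx":0,"ty":0.2,"tz":0,"yaw":0,"claw":0.5}
    - {"tx":0.1,"ty":0,"tz":0,"yaw":0,"claw":0.5}
    - {"tx":0.1,"ty":0,"tz":0,"yaw":0,"claw":0.5}
    - {"tx":0,"ty":0,"tz":0,"yaw":0,"claw":0.5}
    - {"tx":0,"ty":0,"tz":0,"yaw":0,"claw":0.5}

```text
time_s: 11.45
position: [0.5933, 0.0276, 0.2003]
tool_rot: [[-0.003, 1.0, -0.0], [1.0, 0.003, 0.0], [0.0, -0.0, -1.0]]
ft_force: [-1.3, 0.2, -2.0]
grip_width: 0.0094
gripper_force: 51.1
```

servo_tool:
  steps:
    - {"tx":-0.2,"ty":0,"tz":0,"yaw":0,"claw":0.5}
    - {"tx":-0.1,"ty":0,"tz":0,"yaw":0,"claw":0.5}
    - {"tx":-0.1,"ty":0,"tz":0,"yaw":0,"claw":0.5}
    - {"tx":0,"ty":0,"tz":0,"yaw":0,"claw":0.5}
    - {"tx":0,"ty":0,"tz":0,"yaw":0,"claw":0.5}

```text
time_s: 11.95
position: [0.5898, 0.0275, 0.2004]
tool_rot: [[-0.003, 1.0, 0.001], [1.0, 0.003, -0.0], [-0.0, 0.001, -1.0]]
ft_force: [4.3, -0.1, -2.7]
grip_width: 0.0092
gripper_force: 50.9
```

servo_tool:
  steps:
    - {"tx":0.2,"ty":0,"tz":0.1,"yaw":0,"claw":0.5}
    - {"tx":0,"ty":0,"tz":0.1,"yaw":0,"claw":0.5}
    - {"tx":0,"ty":0,"tz":0,"yaw":0,"claw":0.5}
    - {"tx":0,"ty":0,"tz":0,"yaw":0,"claw":0.5}

```text
time_s: 12.35
position: [0.5913, 0.0276, 0.2021]
tool_rot: [[-0.003, 1.0, -0.001], [1.0, 0.003, 0.0], [0.0, -0.001, -1.0]]
ft_force: [1.9, 0.6, -3.9]
grip_width: 0.009
gripper_force: 50.7
```

servo_tool:
  steps:
    - {"tx":0,"ty":0,"tz":-0.2,"yaw":0,"claw":0.5}
    - {"tx":0,"ty":0,"tz":-0.2,"yaw":0,"claw":0.5}
    - {"tx":0,"ty":0,"tz":0,"yaw":0,"claw":0.5}
    - {"tx":0,"ty":0,"tz":0,"yaw":0,"claw":0.5}

```text
time_s: 12.75
position: [0.5914, 0.0276, 0.1988]
tool_rot: [[-0.003, 1.0, 0.001], [1.0, 0.003, -0.0], [-0.0, 0.001, -1.0]]
ft_force: [-1.5, 0.6, 2.5]
grip_width: 0.0091
gripper_force: 51.6
```

The sleeve is on. Its play is centred at x 0.5917 and z 0.2005, so the rail origin is about (0.4517, 0.055). Next I'll work out the arc increments.

```bash
cat > arc.py <<'E'
import numpy as np
O=np.array([.4517,.055]);r=.1398;e=.002
def tcp(t):
    t=np.radians(t); return O+r*np.array([np.cos(t),np.sin(t)])+e*np.array([-np.sin(t),np.cos(t)])
if __name__=='__main__':
    T=np.arange(0,75,3); P=np.array([tcp(t) for t in T])
    print(P[0])
    for t,d,p in zip(T[1:],np.diff(P,axis=0)*100,P[1:]): print(t,d.round(2),p.round(4))
E
python3 arc.py
```

```text
[0.5915 0.057 ]
3 [-0.03  0.73] [0.5912 0.0643]
6 [-0.07  0.73] [0.5905 0.0716]
9 [-0.11  0.72] [0.5895 0.0788]
12 [-0.14  0.72] [0.588 0.086]
15 [-0.18  0.71] [0.5862 0.0931]
18 [-0.22  0.7 ] [0.584  0.1001]
21 [-0.25  0.69] [0.5815 0.107 ]
24 [-0.29  0.67] [0.5786 0.1137]
27 [-0.32  0.66] [0.5754 0.1202]
30 [-0.36  0.64] [0.5718 0.1266]
33 [-0.39  0.62] [0.5679 0.1328]
36 [-0.42  0.6 ] [0.5636 0.1388]
39 [-0.45  0.57] [0.5591 0.1445]
42 [-0.48  0.55] [0.5543 0.15  ]
45 [-0.51  0.52] [0.5491 0.1553]
48 [-0.54  0.5 ] [0.5438 0.1602]
51 [-0.56  0.47] [0.5381 0.1649]
54 [-0.59  0.44] [0.5323 0.1693]
57 [-0.61  0.41] [0.5262 0.1733]
60 [-0.63  0.37] [0.5199 0.1771]
63 [-0.65  0.34] [0.5134 0.1805]
66 [-0.67  0.31] [0.5067 0.1835]
69 [-0.68  0.27] [0.4999 0.1862]
72 [-0.69  0.23] [0.493  0.1886]
```

servo_tool:
  steps:
    - {"tx":0.03,"ty":0,"tz":0.22,"yaw":0,"claw":0.5}
    - {"tx":0,"ty":0.5,"tz":0,"yaw":0,"claw":0.5}
    - {"tx":0,"ty":0.6,"tz":0,"yaw":0,"claw":0.5}
    - {"tx":0,"ty":0.6,"tz":0,"yaw":0,"claw":0.5}
    - {"tx":0,"ty":0.6,"tz":0,"yaw":0,"claw":0.5}
    - {"tx":0,"ty":0.4,"tz":0,"yaw":0,"claw":0.5}
    - {"tx":0,"ty":0,"tz":0,"yaw":0,"claw":0.5}
    - {"tx":0,"ty":0,"tz":0,"yaw":0,"claw":0.5}

```text
time_s: 13.55
position: [0.5917, 0.0546, 0.2005]
tool_rot: [[-0.003, 1.0, -0.0], [1.0, 0.003, -0.0], [-0.0, -0.0, -1.0]]
ft_force: [0.5, -0.5, -2.4]
grip_width: 0.0095
gripper_force: 51.0
```

servo_tool:
  steps:
    - {"tx":-0.02,"ty":0.24,"tz":0,"yaw":0,"claw":0.5}
    - {"tx":-0.03,"ty":0.73,"tz":0,"yaw":3,"claw":0.5}
    - {"tx":-0.07,"ty":0.73,"tz":0,"yaw":3,"claw":0.5}
    - {"tx":-0.11,"ty":0.72,"tz":0,"yaw":3,"claw":0.5}
    - {"tx":-0.14,"ty":0.72,"tz":0,"yaw":3,"claw":0.5}
    - {"tx":-0.18,"ty":0.71,"tz":0,"yaw":3,"claw":0.5}
    - {"tx":0,"ty":0,"tz":0,"yaw":0,"claw":0.5}
    - {"tx":0,"ty":0,"tz":0,"yaw":0,"claw":0.5}

```text
time_s: 14.35
position: [0.5862, 0.0929, 0.2006]
tool_rot: [[-0.261, 0.965, 0.0], [0.965, 0.261, -0.0], [-0.0, 0.0, -1.0]]
ft_force: [0.2, 0.9, -1.0]
grip_width: 0.0093
gripper_force: 51.0
```

servo_tool:
  steps:
    - {"tx":-0.22,"ty":0.7,"tz":0,"yaw":3,"claw":0.5}
    - {"tx":-0.25,"ty":0.69,"tz":0,"yaw":3,"claw":0.5}
    - {"tx":-0.29,"ty":0.67,"tz":0,"yaw":3,"claw":0.5}
    - {"tx":0,"ty":0,"tz":0,"yaw":0,"claw":0.5}
    - {"tx":0,"ty":0,"tz":0,"yaw":0,"claw":0.5}

```text
time_s: 14.85
position: [0.5788, 0.1132, 0.2006]
tool_rot: [[-0.408, 0.913, 0.0], [0.913, 0.408, -0.0], [-0.0, 0.0, -1.0]]
ft_force: [0.0, -0.5, -3.1]
grip_width: 0.0092
gripper_force: 51.1
```

servo_tool:
  steps:
    - {"tx":-0.32,"ty":0.66,"tz":0,"yaw":3,"claw":0.5}
    - {"tx":-0.36,"ty":0.64,"tz":0,"yaw":3,"claw":0.5}
    - {"tx":-0.39,"ty":0.62,"tz":0,"yaw":3,"claw":0.5}
    - {"tx":-0.42,"ty":0.6,"tz":0,"yaw":3,"claw":0.5}
    - {"tx":0,"ty":0,"tz":0,"yaw":0,"claw":0.5}
    - {"tx":0,"ty":0,"tz":0,"yaw":0,"claw":0.5}

```text
time_s: 15.45
position: [0.564, 0.1384, 0.2006]
tool_rot: [[-0.588, 0.809, 0.0], [0.809, 0.588, -0.0], [-0.0, 0.0, -1.0]]
ft_force: [-0.8, 0.3, -1.9]
grip_width: 0.0094
gripper_force: 51.1
```

servo_tool:
  steps:
    - {"tx":-0.45,"ty":0.57,"tz":0,"yaw":3,"claw":0.5}
    - {"tx":-0.48,"ty":0.55,"tz":0,"yaw":3,"claw":0.5}
    - {"tx":-0.51,"ty":0.52,"tz":0,"yaw":3,"claw":0.5}
    - {"tx":0,"ty":0,"tz":0,"yaw":0,"claw":0.5}
    - {"tx":0,"ty":0,"tz":0,"yaw":0,"claw":0.5}

```text
time_s: 15.95
position: [0.5497, 0.1548, 0.2005]
tool_rot: [[-0.707, 0.707, 0.0], [0.707, 0.707, -0.0], [-0.0, 0.0, -1.0]]
ft_force: [-0.0, 0.7, -2.0]
grip_width: 0.0093
gripper_force: 51.0
```

servo_tool:
  steps:
    - {"tx":-0.54,"ty":0.5,"tz":0,"yaw":3,"claw":0.5}
    - {"tx":-0.56,"ty":0.47,"tz":0,"yaw":3,"claw":0.5}
    - {"tx":-0.59,"ty":0.44,"tz":0,"yaw":3,"claw":0.5}
    - {"tx":0,"ty":0,"tz":0,"yaw":0,"claw":0.5}
    - {"tx":0,"ty":0,"tz":0,"yaw":0,"claw":0.5}

```text
time_s: 16.45
position: [0.5328, 0.169, 0.2006]
tool_rot: [[-0.809, 0.587, 0.0], [0.587, 0.809, -0.0], [-0.0, 0.0, -1.0]]
ft_force: [-0.5, -0.0, -1.3]
grip_width: 0.0092
gripper_force: 51.1
```

servo_tool:
  steps:
    - {"tx":-0.61,"ty":0.41,"tz":0,"yaw":3,"claw":0.5}
    - {"tx":-0.63,"ty":0.37,"tz":0,"yaw":3,"claw":0.5}
    - {"tx":0,"ty":0,"tz":0,"yaw":0,"claw":0.5}
    - {"tx":0,"ty":0,"tz":0,"yaw":0,"claw":0.5}

```text
time_s: 16.85
position: [0.5205, 0.1768, 0.2006]
tool_rot: [[-0.866, 0.499, 0.0], [0.499, 0.866, -0.0], [-0.0, 0.0, -1.0]]
ft_force: [0.4, 0.1, -2.3]
grip_width: 0.0091
gripper_force: 51.0
```

servo_tool:
  steps:
    - {"tx":-0.65,"ty":0.34,"tz":0,"yaw":3,"claw":0.5}
    - {"tx":-0.4,"ty":0.18,"tz":0,"yaw":2,"claw":0.5}
    - {"tx":0,"ty":0,"tz":0,"yaw":0,"claw":0.5}
    - {"tx":0,"ty":0,"tz":0,"yaw":0,"claw":0.5}

```text
time_s: 17.25
position: [0.51, 0.1821, 0.2005]
tool_rot: [[-0.907, 0.422, 0.0], [0.422, 0.907, -0.0], [-0.0, 0.0, -1.0]]
ft_force: [-0.2, 0.2, -2.4]
grip_width: 0.0093
gripper_force: 51.0
```

servo_tool:
  steps:
    - {"tx":-0.22,"ty":0.1,"tz":0,"yaw":1,"claw":0.5}
    - {"tx":-0.22,"ty":0.1,"tz":0,"yaw":1,"claw":0.5}
    - {"tx":0,"ty":0,"tz":0,"yaw":0,"claw":0.5}
    - {"tx":0,"ty":0,"tz":0,"yaw":0,"claw":0.5}

```text
time_s: 17.65
position: [0.5051, 0.1844, 0.2006]
tool_rot: [[-0.922, 0.388, 0.0], [0.388, 0.922, -0.0], [-0.0, 0.0, -1.0]]
ft_force: [-0.2, 0.6, -1.2]
grip_width: 0.0097
gripper_force: 51.1
```

servo_tool:
  steps:
    - {"tx":-0.23,"ty":0.09,"tz":0,"yaw":1,"claw":0.5}
    - {"tx":0,"ty":0,"tz":0,"yaw":0,"claw":0.5}
    - {"tx":0,"ty":0,"tz":0,"yaw":0,"claw":0.5}

```text
time_s: 17.95
position: [0.5028, 0.1853, 0.2006]
tool_rot: [[-0.928, 0.372, 0.0], [0.372, 0.928, 0.0], [-0.0, 0.0, -1.0]]
ft_force: [0.2, 0.1, -2.1]
grip_width: 0.0093
gripper_force: 51.1
```

servo_tool:
  steps:
    - {"tx":-0.23,"ty":0.09,"tz":0,"yaw":1,"claw":0.5}
    - {"tx":0,"ty":0,"tz":0,"yaw":0,"claw":0.5}
    - {"tx":0,"ty":0,"tz":0,"yaw":0,"claw":0.5}

```text
time_s: 18.25
position: [0.5005, 0.1862, 0.2005]
tool_rot: [[-0.935, 0.355, 0.0], [0.355, 0.935, -0.0], [-0.0, 0.0, -1.0]]
ft_force: [-0.2, 0.3, -2.6]
grip_width: 0.0094
gripper_force: 51.1
```

servo_tool:
  steps:
    - {"tx":-0.11,"ty":0.04,"tz":0,"yaw":0.5,"claw":0.5}
    - {"tx":0,"ty":0,"tz":0,"yaw":0,"claw":0.5}
    - {"tx":0,"ty":0,"tz":0,"yaw":0,"claw":0.5}

```text
time_s: 18.55
position: [0.4994, 0.1866, 0.2005]
tool_rot: [[-0.938, 0.347, 0.0], [0.347, 0.938, -0.0], [-0.0, 0.0, -1.0]]
ft_force: [-0.3, -0.4, -1.9]
grip_width: 0.0091
gripper_force: 51.1
```

servo_tool:
  steps:
    - {"tx":-0.11,"ty":0.04,"tz":0,"yaw":0.5,"claw":0.5}
    - {"tx":0,"ty":0,"tz":0,"yaw":0,"claw":0.5}
    - {"tx":0,"ty":0,"tz":0,"yaw":0,"claw":0.5}

```text
time_s: 18.85
position: [0.4983, 0.187, 0.2005]
tool_rot: [[-0.941, 0.339, 0.0], [0.339, 0.941, -0.0], [-0.0, 0.0, -1.0]]
ft_force: [0.9, -0.0, -0.9]
grip_width: 0.0093
gripper_force: 51.1
```

servo_tool:
  steps:
    - {"tx":-0.11,"ty":0.04,"tz":0,"yaw":0.5,"claw":0.5}
    - {"tx":0,"ty":0,"tz":0,"yaw":0,"claw":0.5}
    - {"tx":0,"ty":0,"tz":0,"yaw":0,"claw":0.5}

```text
time_s: 19.15
position: [0.4972, 0.1874, 0.2005]
tool_rot: [[-0.944, 0.331, 0.0], [0.331, 0.944, -0.0], [-0.0, -0.0, -1.0]]
ft_force: [0.3, -0.3, -1.7]
grip_width: 0.0088
gripper_force: 51.1
```

servo_tool:
  steps:
    - {"tx":-0.11,"ty":0.04,"tz":0,"yaw":0.5,"claw":0.5}
    - {"tx":0,"ty":0,"tz":0,"yaw":0,"claw":0.5}
    - {"tx":0,"ty":0,"tz":0,"yaw":0,"claw":0.5}

```text
time_s: 19.45
position: [0.4961, 0.1878, 0.2005]
tool_rot: [[-0.947, 0.323, -0.0], [0.323, 0.947, -0.0], [0.0, -0.0, -1.0]]
ft_force: [-0.1, 0.2, -3.3]
grip_width: 0.009
gripper_force: 51.1
```

servo_tool:
  steps:
    - {"tx":-0.12,"ty":0.04,"tz":0,"yaw":0.5,"claw":0.5}
    - {"tx":0,"ty":0,"tz":0,"yaw":0,"claw":0.5}
    - {"tx":0,"ty":0,"tz":0,"yaw":0,"claw":0.5}

```text
time_s: 19.75
position: [0.4949, 0.1882, 0.2006]
tool_rot: [[-0.949, 0.314, 0.0], [0.314, 0.949, 0.0], [-0.0, 0.0, -1.0]]
ft_force: [0.4, -0.4, -1.9]
grip_width: 0.0094
gripper_force: 51.1
```

servo_tool:
  steps:
    - {"tx":-0.12,"ty":0.04,"tz":0,"yaw":0.5,"claw":0.5}
    - {"tx":0,"ty":0,"tz":0,"yaw":0,"claw":0.5}
    - {"tx":0,"ty":0,"tz":0,"yaw":0,"claw":0.5}

```text
time_s: 20.05
position: [0.4937, 0.1886, 0.2005]
tool_rot: [[-0.952, 0.306, 0.0], [0.306, 0.952, 0.0], [-0.0, 0.0, -1.0]]
ft_force: [-0.2, 0.5, -1.7]
grip_width: 0.0093
gripper_force: 51.1
```

servo_tool:
  steps:
    - {"tx":-0.12,"ty":0.04,"tz":0,"yaw":0.5,"claw":0.5}
    - {"tx":0,"ty":0,"tz":0,"yaw":0,"claw":0.5}
    - {"tx":0,"ty":0,"tz":0,"yaw":0,"claw":0.5}

```text
time_s: 20.35
position: [0.4925, 0.189, 0.2005]
tool_rot: [[-0.955, 0.298, -0.0], [0.298, 0.955, -0.0], [0.0, -0.0, -1.0]]
ft_force: [0.0, 0.0, -2.4]
grip_width: 0.0092
gripper_force: 51.1
```

servo_tool:
  steps:
    - {"tx":-0.12,"ty":0.03,"tz":0,"yaw":0.5,"claw":0.5}
    - {"tx":0,"ty":0,"tz":0,"yaw":0,"claw":0.5}
    - {"tx":0,"ty":0,"tz":0,"yaw":0,"claw":0.5}

```text
time_s: 20.65
position: [0.4915, 0.1892, 0.2006]
tool_rot: [[-0.957, 0.289, 0.0], [0.289, 0.957, 0.0], [-0.0, 0.0, -1.0]]
ft_force: [1.2, -0.1, -2.9]
grip_width: 0.0091
gripper_force: 51.0
```

servo_tool:
  steps:
    - {"tx":-0.12,"ty":0.03,"tz":0,"yaw":0.5,"claw":0.5}
    - {"tx":0,"ty":0,"tz":0,"yaw":0,"claw":0.5}
    - {"tx":0,"ty":0,"tz":0,"yaw":0,"claw":0.5}

```text
time_s: 20.95
position: [0.491, 0.1894, 0.2007]
tool_rot: [[-0.96, 0.281, 0.003], [0.281, 0.96, -0.0], [-0.003, 0.001, -1.0]]
ft_force: [6.3, -1.8, -3.7]
grip_width: 0.0094
gripper_force: 50.6
```

Run:
```python
from h import *
s,d=shot('scene','scene6'); t,dt=shot('top','top6')
cv2.imwrite('pics/crop6.png',np.hstack([cv2.resize(s[170:290,380:500],(390,390),interpolation=3),cv2.resize(t[230:330,160:260],(390,390),interpolation=3)])[:,:,::-1])
```

```text
(no output)
```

View pics/crop6.png

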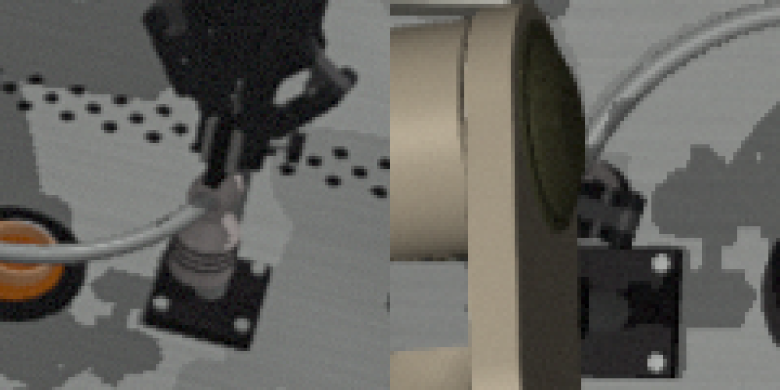

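The scene crop shows the sleeve at (220,195) on the rod near the clamp. A 6 N opposing force shows it is touching the stop ring. I'll ease the weight onto the rod and let go.

servo_tool:
  steps:
    - {"tx":0.04,"ty":-0.01,"tz":-0.1,"yaw":0,"claw":0.5}
    - {"tx":0,"ty":0,"tz":-0.05,"yaw":0,"claw":0.5}
    - {"tx":0,"ty":0,"tz":0,"yaw":0,"claw":0.5}
    - {"tx":0,"ty":0,"tz":0,"yaw":0,"claw":0.5}
  newtons: 20

```text
time_s: 21.45
position: [0.4911, 0.1893, 0.1994]
tool_rot: [[-0.96, 0.281, 0.002], [0.281, 0.96, -0.0], [-0.002, 0.0, -1.0]]
ft_force: [5.1, -1.9, 0.9]
grip_width: 0.0093
gripper_force: 51.5
```

servo_tool:
  steps:
    - {"tx":0,"ty":0,"tz":0,"yaw":0,"claw":1.2}
    - {"tx":0,"ty":0,"tz":0,"yaw":0,"claw":1.4}
    - {"tx":0,"ty":0,"tz":0,"yaw":0,"claw":1.8}
    - {"tx":0,"ty":0,"tz":0,"yaw":0,"claw":2.4}
    - {"tx":0,"ty":0,"tz":0,"yaw":0,"claw":3}
    - {"tx":0,"ty":0,"tz":0,"yaw":0,"claw":3.5}
    - {"tx":0,"ty":0,"tz":0,"yaw":0,"claw":3.5}
    - {"tx":0,"ty":0,"tz":0,"yaw":0,"claw":3.5}
    - {"tx":0,"ty":0,"tz":0.5,"yaw":0,"claw":3.5}
    - {"tx":0,"ty":0,"tz":1,"yaw":0,"claw":3.5}
    - {"tx":0,"ty":0,"tz":2,"yaw":0,"claw":3.5}
    - {"tx":0,"ty":0,"tz":3,"yaw":0,"claw":3.5}
    - {"tx":0,"ty":0,"tz":4,"yaw":0,"claw":3.5}
    - {"tx":0,"ty":0,"tz":2,"yaw":0,"claw":3.5}
    - {"tx":0,"ty":-3,"tz":0,"yaw":0,"claw":3.5}
    - {"tx":0,"ty":-4,"tz":0,"yaw":0,"claw":3.5}
    - {"tx":0,"ty":-4,"tz":0,"yaw":0,"claw":3.5}
    - {"tx":0,"ty":-4,"tz":0,"yaw":0,"claw":3.5}
    - {"tx":0,"ty":-4,"tz":0,"yaw":0,"claw":3.5}
    - {"tx":0,"ty":0,"tz":0,"yaw":0,"claw":3.5}

```text
time_s: 23.45
position: [0.4906, -0.0042, 0.3248]
tool_rot: [[-0.958, 0.286, 0.001], [0.286, 0.958, -0.001], [-0.001, -0.001, -1.0]]
ft_force: [0.5, -0.0, -0.4]
grip_width: 0.035
gripper_force: 0.0
```

Run:
```python
from h import *
s,d=shot('scene','scene7'); t,dt=shot('top','top7')
cv2.imwrite('pics/crop7.png',np.hstack([cv2.resize(s[170:290,380:500],(390,390),interpolation=3),cv2.resize(t[230:330,160:260],(390,390),interpolation=3)])[:,:,::-1])
Q=cloud('top',dt).reshape(-1,3); p=Q[(Q[:,2]>.195)&(Q[:,2]<.23)&(np.hypot(Q[:,0]-.491,Q[:,1]-.189)<.028)]
print(len(p),p.mean(0),p[:,2].max(),cv2.minAreaRect((p[:,:2]*1000).astype(np.float32)))
a=np.radians(77.5); print('face',.4517+.14*np.cos(a),.055+.14*np.sin(a),env.observe()['time_s'])
```

```text
103 [0.49469047 0.18809035 0.20891934] 0.21489753823843682 ((495.0015563964844, 189.2357940673828), (10.772529602050781, 25.236045837402344), 73.58460235595703)
face 0.4820015459513344 0.1916814409967907 23.55
```

View pics/crop7.png

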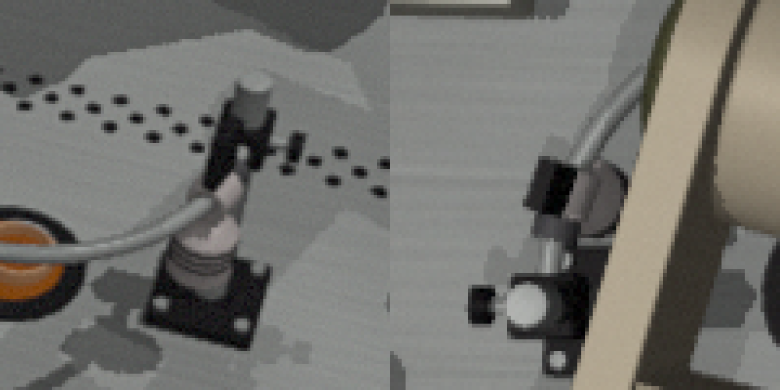

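Top crop: the sleeve at (590,195) sits against the dark ring at (555,230). Its centre is about 13 mm from the ring face, the lamp is upright, and the gripper is clear. I'll hand it in.

```bash
python3 -c "
from rig import env
print(env.close_job())"
```

```text
the job is handed in; nothing more can be done
None
```

The lamp hangs upright and released on the rod with its sleeve against the stop ring (bore centre about 13 mm from the ring's near face by camera); it was handed in at about 24 s, and the hand-in call returned no verdict.

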